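# Measure the slab frame with a spring-return ruler and lock the reading

## Task

Take the width of the potter's slab frame with the spring-return ruler: with the case lying flat on the frame's base, hook the ruler's end over the outer edge of the frame's far batten, draw the case back against its spring until its back is held snugly and squarely against the sliding stop (a clear push, but gentle: the stop must not be shifted), then turn the ruler's clamp knob fully clockwise to lock the blade. Let go and leave the locked ruler in place, hooked on the edge and still against the stop; do not disturb the jar, the mug or the sponge.

Things in the scene. Friction and masses are not known exactly. Their poses are not given: they have to be found in the camera images.
- ruler_back (a point): Loose spring-return ruler (about 0.35 kg): a grey plastic case 110 long (its x), 40 wide (y), 26 tall, lying flat, with a steel blade 20 wide, 2.5 thick coming out of the case's front (+x). This point is the centre of the case's flat back face, 13 above its underside; x points along the case to the hook end, z up. The middle of the case (where the knob stands and where it balances) is 55 ahead along x.
- knob_grip (a point): Black clamp knob on top of the middle of the case: a collar of 17 radius, 4 tall, and on it an upright bar 36 long, 12 thick, 30 tall, gripped across its 12 thickness. The point is on the knob's axis, 52 above the case's underside, 26 above the case's top and 8 below the bar's top. Its x axis runs along the bar's length, z up. The case can be lifted, carried and dragged by this bar.
- knob (a joint): Angle of the clamp knob on the case, rad: 0 = free, bar along the case; grows as it is turned clockwise seen from above, to the end stop at 1.25 = locked. The brake begins to bite at about 0.6. Turning takes 0.08 to 0.15 N m; the knob stays where it is left.
- hook (a point): Hook at the blade's outer end: a steel tongue 24 wide, 3 thick, hanging down from the blade. The point is at the foot of the tongue, middle of its inner face (the face towards the case), 2 above the plane of the case's underside. Blade underside is 12 above that plane, so the tongue hangs 10 below it. With the blade home the inner face is 140 ahead of the case's back and 30 ahead of its front. Axes as the case's.
- blade (a joint): How far the blade is drawn out, m: 0 = home, 0.07 = end of travel. Its spring pulls it home with 2.4 N at 0 plus 80 N per m drawn; unlocked it runs home.
- frame: Slab frame fixed to the bench: plywood base 225 long (x) by 130 wide (y) by 10 thick, with low battens 10 wide that stand 9 above the base along the far end (+x) and both sides. Origin at underside, 100 short of the far end along x; x points from the stop to the far batten, z up. The ruler's case lies flat on the base between the battens.
- edge (a point): Outer (+x) upper edge of the frame's far batten, at the middle of its length, 19 above the bench and 9 above the frame's base. The batten is 10 thick along x and its outer face drops straight to the bench. Axes as the frame's.
- glaze_jar_c (a point): Bystander: white lidded jar, 68 across, 75 tall; point at its centre.
- mug_c (a point): Bystander: white mug, 76 across, 85 tall; point at its centre.
- sponge_c (a point): Bystander: yellow sponge block, 110 x 70 x 35; point at its centre.
- near_end (a point): Middle of the frame's open near end, on top of the base. By it stands the sliding stop (stop), a dark wooden block 24 x 100 x 18 across the frame. Its place is the unknown width and is not measured: its upright face (stop_face) is anywhere from 155 to 190 short of the far batten's outer edge. Held by friction, it slips at about 16 N: find it by feel, press with 5 to 10 N. Axes as the frame's.
Mind the look-alikes: they are no part of the job. Of the things like the part that bears ruler_back, leave any that is orange or purple; of the rest the smaller one is meant.

How it is judged:
On the way, in this order (a step that is already met when the one before it is completed fails the run):
1. the hook hangs on the outer edge of the far batten and the blade is being drawn out, unlocked (value of joint blade above 0.006 m and value of joint knob below 0.5 rad and x of hook in the frame of edge between -0.003 and 0.004 m and z of hook in the frame of edge below -0.003 m), for 0.1 s.
2. the case's back is pushed against the stop with more than 4 N, the knob still free (contact force between ruler and stop above 4 N and value of joint knob below 0.5 rad and value of joint blade above 0.012 m), for 0.2 s.
3. the knob is turned to its locked end with the case still at the stop (value of joint knob above 1.05 rad and x of ruler_back in the frame of stop_face below 0.004 m), for 0.2 s.
At the end, for the whole second after the job is handed in: The ruler lies flat (within 3.5 degrees) and square (within 6 degrees) on the frame, let go: its hook hangs over the far batten's outer edge within 4 mm of the face, its back is within 4 mm of the stop, the knob is past 1.05 rad and the blade stays put; the stop is within 2 mm of where it was (all of step 3 and x of ruler_back in the frame of stop_face above -0.003 m and x of hook in the frame of edge between -0.003 and 0.004 m and z of hook in the frame of edge below -0.003 m and angle between the x axis of ruler_back and the x axis of edge, either way round below 0.1 rad and angle between ruler_back's own z axis and vertical below 0.06 rad and velocity of joint blade between -0.003 and 0.003 m/s and distance of stop_face from where it was at the start of the episode below 0.002 m); the robot touches nothing.
It fails at once if the stop is shifted by more than 2 mm (distance of stop_face from where it was at the start of the episode above 0.002 m).
It fails at once if the ruler is forced against the frame, batten or stop with more than 50 N (contact force between ruler and frame above 50 N).
It fails at once if the jar, mug or sponge is moved by more than 15 mm (distance of any of glaze_jar_c, mug_c, sponge_c from where it was at the start of the episode above 0.015 m).
It also fails if it takes over 61 s, if anything falls off the work surface, if the arm or the gripper's body presses on something with over 40 N, if the wrist force passes 120 N, or if a joint passes its speed limit or range.

## Robot

A 6-joint arm with a two-finger parallel gripper is mounted at the origin on the work surface. World frame = base frame: x ahead of the robot, y to its left, z up, the work surface at z = 0. Lengths are in m, angles in rad, forces in N, time in s.
With the tool pointing down it reaches from about 0.3 to 0.875 m from the base axis. Payload 6.4 kg.
Tool frame: the origin (TCP) lies midway between the tips of the shut fingers; the grasp point (between the pads) lies 19 mm behind it (grasp_offset is the distance from the TCP to the grasp point, in m); z points along the fingers, y is the line along which they close (so a half turn about z gives the same grasp; the last joint's range is limited). The gripper opens to 85 mm and grips with 20 to 120 N. Pads are 22 mm wide; open, the fingers measure 114 mm over their backs; the gripper's body (76 mm by 85 mm) begins 54 mm behind the grasp point. The pads swing forward as they close: fully open they stand 13 mm farther back than shut.
Start: joints at [1.044, 0.181, 1.607, -0, 1.354, -0.206], TCP at [0.181, 0.546, 0.231] pointing down, gripper open.
Joint ranges: [-2.99, 2.99], [-0.89, 2.07], [0.3, 2.58], [-1.14, 4.28], [0, 2.63], [-3.12, 3.12]. Speed limits (rad/s): [2.57, 2.57, 3.01, 3.14, 3.14, 3.14].

## Interface

Orientations are given as a unit quaternion [w, x, y, z].
In Python, from bench import * gives the robot as it stands. The module is installed in compiled form; this text tells all that it offers.
- The arm moves only by the tool servo_tool, never from a script. Its argument "commands" is text: rows parted by semicolons, each of 7 numbers parted by spaces: the turn, a rotation vector about the tool's x, y, z in rad, then the shift along the tool's x, y, z in mm, then the opening, from 0 (shut) to 1 (fully open). In form: wx wy wz dx dy dz claw; .... A call has 1 to 5 rows; each row shifts and turns the commanded pose from where the row before left it, along the tool's axes as they then stand; what a row does not reach is not made up. A row lasts 1/8 s, in which the tool goes at most 62.5 mm and 10.7 degrees, less where a joint would pass 70% of its speed; a pose out of reach is approached as far as the arm can. A call with a gripper value outside its range is refused whole. The fingers move at their own pace and stop on an object; the grip force is fixed at half the most. Time passes only in rows, so rows that do not move let the fingers close. It gives the time, the measured TCP pose, the force, the opening and the grip force at its end, in the units of the state.
- get_obs(): the state, without advancing time (a new reading comes with each control period).
- camera(name): name is "scene" or "top" or "wrist"; returns the picture (420x560x3 uint8, blue, green, red); there is no depth.
- calibration(name): a dict with "fx", "fy", "cx", "cy" (pixels), "R" (3x3) and "t" (3): a world point X has camera coordinates R X + t. Camera axes: x right, y down, z forward; pixel columns grow to the right and rows downward; lengths in m; the calibration is good to about 2 mm. A picture is of the moment at which its call begins: read the wrist's pose just before it. calibration takes no time and is no camera call; for the wrist camera it gives the pose at the moment of the call.
- hand_in(): hands the job in; it is judged then, once.
The state is a dict: "time_s": time; "q": joint angles; "dq": joint speeds; "joint_efforts": joint torques, N m; "eef_pos": TCP position; "eef_rot": TCP orientation; "wrist_force": force on the tool from outside, world axes, zero at the start; "torque": the same for the moment, N m; "opening": opening from 0.0 (shut) to 1.0 (fully open); "grasp_force": force on a finger pad.
Only numpy, scipy, OpenCV 4.12 (cv2) and the standard library are available. Lean on these libraries where they do the work, as an engineer would, in place of code of your own. Each camera call takes 0.05 s, during which the arm holds its last target. There are 200 camera calls.

## Working session

There is one attempt and no reset: what is moved stays moved. The work goes in short steps, Python scripts to look and compute and a tool call to move; the robot and the scene stay as the last step left them, time stands still between calls to the robot, and variables do not carry over. Pictures are saved under pics/ and viewed, at most 10 in all, crops included, and the job is handed in when it is done.

Besides the shell and the picture viewer there is one more tool, called after ">>>" as name(argument=value, ...), one argument or row to a line, values as JSON. servo_tool: Moves the arm, as the interface text tells. Its arguments: {"type":"object","properties":{"commands":{"type":"string"}},"required":["commands"]}

```bash
mkdir -p pics
python3 - <<'E'
from bench import *
import cv2,numpy as np
for n in("scene","top"):
    c=calibration(n);print(n,{k:np.round(v,4).tolist() for k,v in c.items()})
    cv2.imwrite(f"pics/{n}0.png",camera(n))
o=get_obs();print(o)
E
```

```text
scene {'fx': 527.7986, 'fy': 527.7986, 'cx': 268.1329, 'cy': 206.6516, 'R': [[0.6956, 0.7183, -0.0115], [0.5476, -0.5404, -0.6389], [-0.4651, 0.4381, -0.7692]], 't': [-0.4021, -0.2868, 1.5134]}
top {'fx': 509.5161, 'fy': 509.5161, 'cx': 278.8695, 'cy': 214.2142, 'R': [[-0.0245, -0.9997, 0.0011], [-0.9988, 0.0244, -0.0436], [0.0435, -0.0022, -0.9991]], 't': [-0.0021, 0.6049, 1.4159]}
{'time_s': 0.1, 'q': array([ 1.04371669e+00,  1.81497823e-01,  1.60786539e+00,  1.88241892e-05,
        1.35380069e+00, -2.06280706e-01]), 'dq': array([-0.00124675, -0.00094424, -0.00376019, -0.00018731,  0.00075016,
       -0.00031317]), 'joint_efforts': array([-7.07115523e-04, -4.45877552e+01, -3.52239954e+01, -4.08430878e-04,
        4.10974404e-03, -3.05802428e-05]), 'eef_pos': array([0.18103415, 0.54525597, 0.23047736]), 'eef_rot': array([-2.90239933e-04,  1.59714513e-01,  9.87162933e-01, -7.30104467e-04]), 'wrist_force': array([ 0.0562678 ,  0.35319664, -0.43721159]), 'torque': array([ 0.04852593,  0.03360812, -0.00364755]), 'grasp_force': 0.0, 'opening': 1.0009754922218435}
```

View pics/scene0.png

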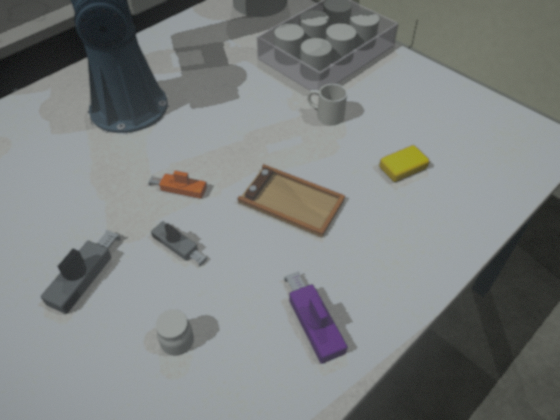

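View pics/top0.png

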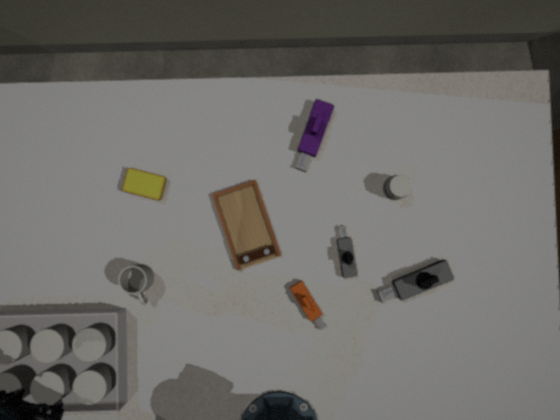

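Candidates in top view: small grey (346,255), large grey (422,280), orange (307,300) and purple (316,128). Orange and purple are ruled out. Of the two greys, the small one is meant (about 40 px, or 110 mm, at 361 px/m). I'll confirm that in an enlarged crop.

Run:
```python
import cv2
i=cv2.imread("pics/top0.png")[170:290,205:365]
cv2.imwrite("pics/crop1.png",cv2.resize(i,None,fx=5,fy=5,interpolation=cv2.INTER_CUBIC))
```

```text
(no output)
```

View pics/crop1.png

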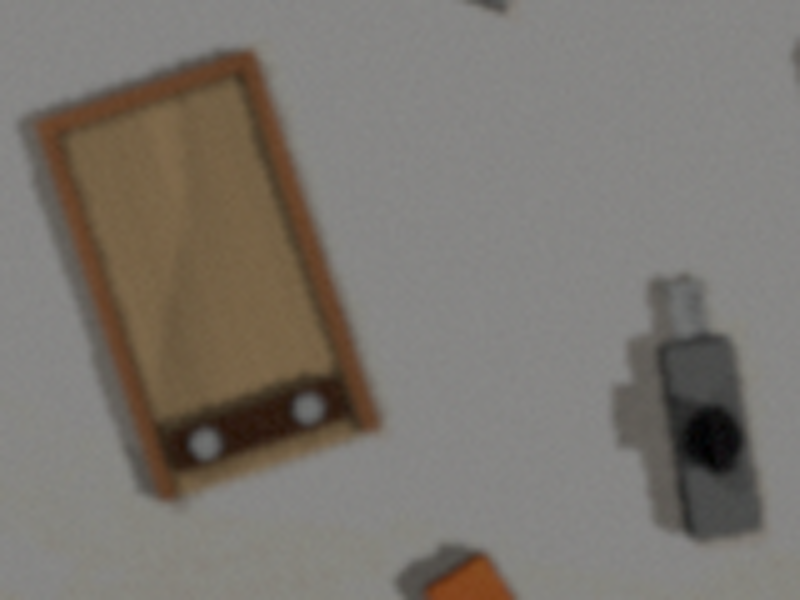

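The crop shows the frame with its far batten at crop (40,122)-(252,55) and the dark stop near (250,425). The plain grey ruler has its case front at (697,342), its back at (726,534), and its hook end at (685,277). It is 38 px long, about 110 mm, so this is the right one.

```bash
cat > h.py <<'E'
from bench import *
import cv2,numpy as np
from scipy.spatial.transform import Rotation as Ro
def ray(c,uv,z):
    d=c["R"].T@np.array([(uv[0]-c["cx"])/c["fx"],(uv[1]-c["cy"])/c["fy"],1]); o=-c["R"].T@c["t"]
    return o+d*(z-o[2])/d[2]
def proj(c,X):
    p=c["R"]@np.asarray(X)+c["t"]; return np.array([c["fx"]*p[0]/p[2]+c["cx"],c["fy"]*p[1]/p[2]+c["cy"]])
def tool():
    o=get_obs(); w,x,y,z=o["eef_rot"]; return o,Ro.from_quat([x,y,z,w]).as_matrix()
E
python3 - <<'E'
from h import *
c=calibration("top")
P=lambda u,v,z:ray(c,(205+(u+.5)/5-.5,170+(v+.5)/5-.5),z).round(4)
for n,u,v,z in [("fl",40,122,.019),("fr",252,55,.019),("nr",378,428,.019),("nl",170,495,.019),("stopL",160,422,.028),("stopR",338,375,.028),("rfl",660,345,.026),("rfr",733,338,.026),("rbl",690,540,.026),("rbr",762,528,.026),("hook",685,275,.014),("knob",713,438,.06)]: print(n,P(u,v,z))
o,R=tool();print(R.round(3)); w=calibration("wrist");print({k:np.round(v,3).tolist() for k,v in w.items()})
print(R.T@(-w["R"].T@w["t"]-o["eef_pos"]))
E
```

```text
fl [0.6655 0.1671 0.019 ]
fr [0.7002 0.0477 0.019 ]
nr [ 0.4901 -0.0178  0.019 ]
nl [0.4558 0.0988 0.019 ]
stopL [0.4967 0.1027 0.028 ]
stopR [0.5203 0.0037 0.028 ]
rfl [ 0.5325 -0.1753  0.026 ]
rfr [ 0.5353 -0.2159  0.026 ]
rbl [ 0.4244 -0.1887  0.026 ]
rbr [ 0.43   -0.2287  0.026 ]
hook [ 0.5712 -0.1918  0.014 ]
knob [ 0.4818 -0.1986  0.06  ]
[[-0.949  0.315 -0.001]
 [ 0.315  0.949 -0.001]
 [ 0.    -0.002 -1.   ]]
{'fx': 335.021, 'fy': 335.021, 'cx': 276.102, 'cy': 209.114, 'R': [[0.315, 0.949, -0.002], [0.904, -0.3, 0.303], [0.287, -0.097, -0.953]], 't': [-0.575, -0.039, 0.38]}
[ 0.07785436  0.00061217 -0.14263572]
```

>>> servo_tool(
  commands="0 0 0.18 0 0 0 1;0 0 0.18 0 0 0 1;0 0 0.18 0 0 0 1;0 0 0.18 0 0 0 1;0 0 0.18 0 0 0 1",
)

```text
time_s: 0.72
eef_pos: [0.1811, 0.5454, 0.2307]
eef_rot: [0.0, 0.576, 0.818, -0.001]
wrist_force: [-1.1, 0.4, -0.6]
opening: 1.001
grasp_force: 0.0
```

>>> servo_tool(
  commands="0 0 0.18 0 0 0 1;0 0 0.18 0 0 0 1;0 0 0.18 0 0 0 1;0 0 0.18 0 0 0 1;0 0 0.18 0 0 0 1",
)

```text
time_s: 1.35
eef_pos: [0.1811, 0.5453, 0.2307]
eef_rot: [0.0, 0.874, 0.486, -0.001]
wrist_force: [1.1, 0.3, 0.6]
opening: 0.995
grasp_force: 0.0
```

>>> servo_tool(
  commands="0 0 0.18 0 0 0 1;0 0 0.18 0 0 0 1;0 0 0.18 0 0 0 1;0 0 0.18 0 0 0 1;0 0 0.18 0 0 0 1",
)

```text
time_s: 1.98
eef_pos: [0.1811, 0.5454, 0.2307]
eef_rot: [0.0, 0.998, 0.057, -0.0]
wrist_force: [0.4, 0.3, 0.5]
opening: 0.999
grasp_force: 0.0
```

>>> servo_tool(
  commands="0 0 0 14 52 0 1;0 0 0 14 52 0 1;0 0 0 14 52 0 1;0 0 0 14 52 0 1;0 0 0 14 52 0 1",
)

```text
time_s: 2.6
eef_pos: [0.2822, 0.2944, 0.2311]
eef_rot: [0.0, 0.998, 0.061, 0.0]
wrist_force: [1.2, -1.1, -0.2]
opening: 1.003
grasp_force: 0.0
```

>>> servo_tool(
  commands="0 0 0 14 52 5 1;0 0 0 14 52 5 1;0 0 0 14 52 5 1;0 0 0 14 52 5 1;0 0 0 14 52 10 1",
)

```text
time_s: 3.22
eef_pos: [0.3835, 0.0446, 0.2014]
eef_rot: [0.0, 0.998, 0.06, 0.001]
wrist_force: [0.4, 0.9, 1.1]
opening: 0.997
grasp_force: 0.0
```

>>> servo_tool(
  commands="0 0 0 14 52 10 1;0 0 0 14 52 10 1;0 0 0 14 52 10 1;0 0 0 14 52 10 1;0 0 0 12 50 10 1",
)

```text
time_s: 3.85
eef_pos: [0.4818, -0.2033, 0.1506]
eef_rot: [-0.0, 0.998, 0.06, -0.0]
wrist_force: [0.7, 0.2, 0.7]
opening: 0.999
grasp_force: 0.0
```

Run:
```python
from h import *
o,R=tool();c=calibration("wrist");cv2.imwrite("pics/w1.png",camera("wrist"))
print(o["eef_pos"],R.round(4).tolist())
for n,p in [("k",[.4806,-.2022,.06]),("hook",[.5712,-.1918,.014])]:print(n,proj(c,p))
```

```text
[ 0.48177905 -0.20331459  0.15058582] [[0.9928, 0.1201, -0.0003], [0.1201, -0.9928, 0.0004], [-0.0003, -0.0004, -1.0]]
k [275.2856178  214.98804293]
hook [276.04547147  85.78000478]
```

View pics/w1.png

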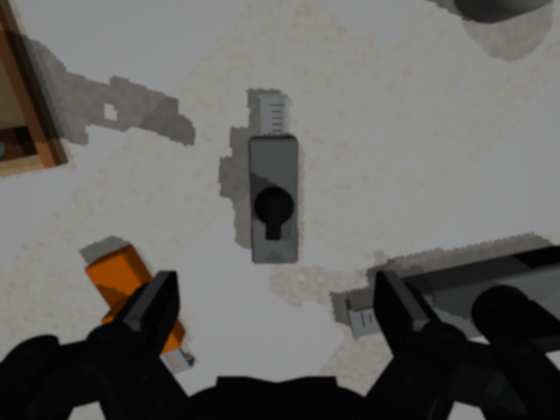

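The wrist view shows the case top with its front edge at (250..297,136) and its back edge at (253..299,263). The collar centre is at (273,207) and the hook end at (271,94). There is room for both fingers.

Run:
```python
from h import *
o,R=tool();c=calibration("wrist")
for n,u,v,z in [("fl",250,136,.026),("fr",297,136,.026),("bl",252.5,263,.026),("br",299,263,.026),("collar",273,207,.03),("hook",271,94,.0145),("bartop",273,231,.06)]:
  p=ray(c,(u,v),z);print(n,p.round(4),(R.T@(p-o["eef_pos"])*1000).round(1))
```

```text
fl [ 0.533 -0.182  0.026] [ 52.8 -21.  123.5]
fr [ 0.5373 -0.2184  0.026 ] [ 52.8  15.6 123.6]
bl [ 0.4242 -0.1945  0.026 ] [-56.7 -21.4 123.5]
br [ 0.429  -0.2351  0.026 ] [-56.8  19.5 123.6]
collar [ 0.4788 -0.2063  0.03  ] [ -3.9  -3.2 119.5]
hook [ 0.566  -0.1946  0.0145] [ 84.   -4.7 135. ]
bartop [ 0.4695 -0.2076  0.06  ] [-13.2  -3.   89.5]
```

>>> servo_tool(
  commands="0 0 -0.015 0 0 0 1;0 0 0 -2 -2 40 1;0 0 0 0 0 40 1;0 0 0 0 0 25 0.6;0 0 0 0 0 10 0.5",
)

```text
time_s: 4.53
eef_pos: [0.4781, -0.1979, 0.0351]
eef_rot: [-0.001, 0.998, 0.069, -0.001]
wrist_force: [0.4, 0.1, 0.8]
opening: 0.607
grasp_force: 0.0
```

>>> servo_tool(
  commands="0 0 0 0 0 0 0;0 0 0 0 0 0 0;0 0 0 0 0 0 0;0 0 0 0 0 0 0;0 0 0 0 0 0 0",
)

```text
time_s: 5.15
eef_pos: [0.4802, -0.2005, 0.0375]
eef_rot: [0.001, 0.998, 0.068, 0.001]
wrist_force: [0.1, 0.4, 6.4]
opening: 0.125
grasp_force: 63.9
```

>>> servo_tool(
  commands="0 0 0 0 0 -20 0;0 0 0 0 0 -30 0;0 0 0 0 0 -20 0;0 0 -0.165 0 0 0 0;0 0 0 0 0 0 0",
)

```text
time_s: 5.78
eef_pos: [0.4787, -0.1995, 0.1059]
eef_rot: [-0.0, 0.989, 0.149, -0.0]
wrist_force: [-0.7, -0.2, -4.2]
opening: 0.124
grasp_force: 62.6
```

>>> servo_tool(
  commands="0 0 0 21 -23 0 0;0 0 0 42 -47 0 0;0 0 0 42 -47 0 0;0 0 0 42 -47 0 0;0 0 0 42 -47 0 0",
)

```text
time_s: 6.4
eef_pos: [0.5962, 0.0576, 0.1053]
eef_rot: [-0.0, 0.989, 0.148, -0.001]
wrist_force: [1.3, -1.2, -4.0]
opening: 0.129
grasp_force: 62.5
```

>>> servo_tool(
  commands="0 0 0 18 -23 0 0;0 0 0 0 0 0 0",
)

```text
time_s: 6.65
eef_pos: [0.6062, 0.0855, 0.105]
eef_rot: [-0.0, 0.989, 0.15, -0.001]
wrist_force: [0.4, -1.1, -3.7]
opening: 0.13
grasp_force: 62.5
```

Run:
```python
from h import *
o,R=tool();c=calibration("wrist");cv2.imwrite("pics/w2.png",camera("wrist"))
print(o["eef_pos"],o["wrist_force"],o["grasp_force"],np.degrees(np.arctan2(R[1,0],R[0,0])))
for n,p in [("edge",[.683,.107,.019]),("hook?",R@[.085,0,.035]+o["eef_pos"]),("fl",[.6655,.1671,.019]),("fr",[.7,.0477,.019])]:print(n,proj(c,p))
```

```text
[0.60621379 0.08546199 0.1050106 ] [ 0.39022416 -1.05723275 -3.65630215] 62.50258684158325 17.250483133366863
edge [280.52901494  99.23933223]
hook? [277.25947229  87.55593816]
fl [183.84829101  97.44765439]
fr [375.52652613 101.41557854]
```

View pics/w2.png

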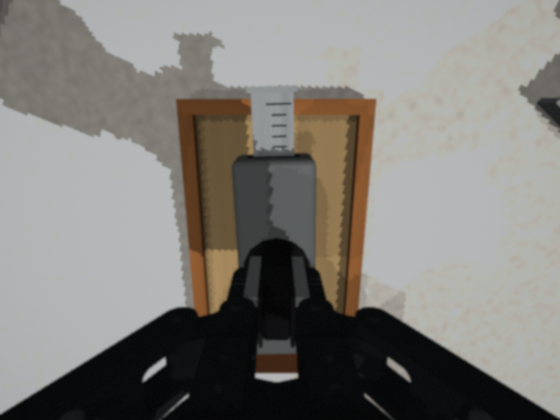

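The wrist view shows the far batten's outer edge running level from (178,99) to (375,99). The held case has its front at (236..313,157) and its blade tip at (272,88), so the ruler is nearly square over the frame.

Run:
```python
from h import *
o,R=tool();c=calibration("wrist")
for n,u,v,z in [("efl",178,99,.019),("efr",375,99,.019),("casefl",236,157,.0935),("casefr",313,157,.0935),("bladetipL",250.5,88,.082),("bladetipR",294,88,.082),("bladefrontL",254,152,.082),("bladefrontR",294.5,152,.082)]:
  p=ray(c,(u,v),z);print(n,p.round(4),(R.T@(p-o["eef_pos"])*1000).round(1))
```

```text
efl [0.6631 0.1689 0.019 ] [ 80.  -64.2  85.9]
efr [0.7008 0.047  0.019 ] [80.  63.4 85.8]
casefl [0.6518 0.1181 0.0935] [ 54.  -19.1  11.4]
casefr [0.6623 0.0843 0.0935] [54.  16.3 11.4]
bladetipL [0.6827 0.1208 0.082 ] [ 84.3 -12.5  22.8]
bladetipR [0.6886 0.1015 0.082 ] [84.3  7.7 22.8]
bladefrontL [0.6547 0.1111 0.082 ] [ 54.7 -11.5  22.9]
bladefrontR [0.6606 0.0921 0.082 ] [54.7  8.4 22.9]
```

>>> servo_tool(
  commands="0 0 0.015 0 0 0 0;0 0 0 8 2 0 0;0 0 0 0 0 25 0;0 0 0 0 0 20 0;0 0 0 0 0 7 0",
)

```text
time_s: 7.32
eef_pos: [0.6137, 0.0829, 0.0523]
eef_rot: [-0.0, 0.99, 0.142, -0.002]
wrist_force: [0.0, -0.4, -3.1]
opening: 0.124
grasp_force: 62.5
```

>>> servo_tool(
  commands="0 0 0 0 0 3 0;0 0 0 0 0 2 0;0 0 0 0 0 0 0",
)

```text
time_s: 7.7
eef_pos: [0.6154, 0.0834, 0.0498]
eef_rot: [0.0, 0.99, 0.142, 0.0]
wrist_force: [0.1, -0.5, -4.0]
opening: 0.125
grasp_force: 62.5
```

>>> servo_tool(
  commands="0 0 0 0 0 0 0;0 0 0 0 0 1 0;0 0 0 0 0 0 0;0 0 0 0 0 0 0",
)

```text
time_s: 8.2
eef_pos: [0.615, 0.0834, 0.0483]
eef_rot: [0.0, 0.99, 0.142, -0.0]
wrist_force: [-0.1, 0.6, -3.8]
opening: 0.125
grasp_force: 62.5
```

Run:
```python
from h import *
o,R=tool();c=calibration("wrist");i=camera("wrist");cv2.imwrite("pics/w3.png",cv2.resize(i[40:240,140:410],None,fx=2.9,fy=2.9,interpolation=cv2.INTER_CUBIC))
print(o["eef_pos"],o["wrist_force"],R.round(4).tolist())
```

```text
[0.61498833 0.08336857 0.04831576] [-0.06328517  0.6257189  -3.76110751] [[0.9594, 0.282, -0.0], [0.282, -0.9594, -0.0], [-0.0, 0.0, -1.0]]
```

View pics/w3.png

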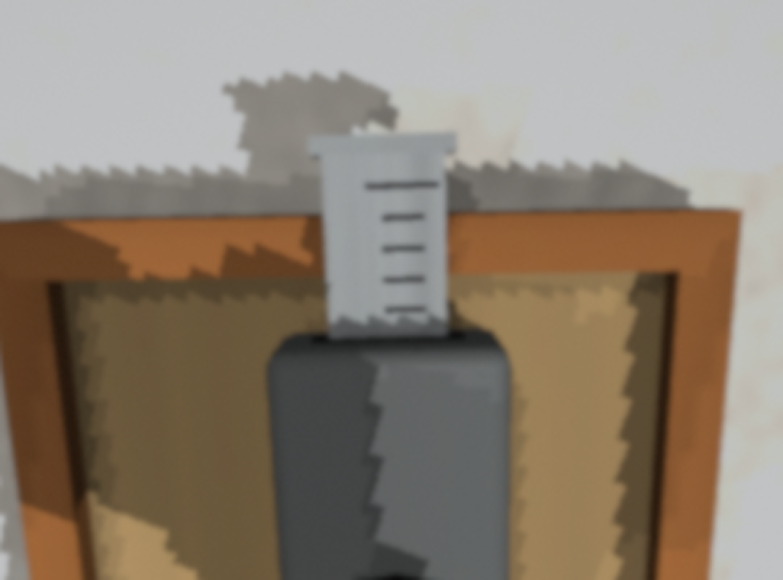

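The crop shows the hook tongue, crop y≈150, clear beyond the batten's outer edge, y≈214. The blade is square to the batten. I'll lower until it touches.

>>> servo_tool(
  commands="0 0 0 0 0 1 0;0 0 0 0 0 0 0;0 0 0 0 0 0 0",
)

```text
time_s: 8.62
eef_pos: [0.6151, 0.0833, 0.0475]
eef_rot: [0.0, 0.99, 0.142, 0.0]
wrist_force: [-1.5, -1.6, 0.3]
opening: 0.127
grasp_force: 63.0
```

>>> servo_tool(
  commands="0 0 0 0 0 1 0;0 0 0 0 0 0 0;0 0 0 0 0 0 0",
)

```text
time_s: 9.0
eef_pos: [0.6153, 0.0832, 0.0475]
eef_rot: [0.0, 0.99, 0.142, 0.0]
wrist_force: [-5.0, -1.5, 7.2]
opening: 0.126
grasp_force: 64.1
```

>>> servo_tool(
  commands="0 0 0 0 0 -1 0;0 0 0 -4 0 0 0;0 0 0 -4 0 0 0;0 0 0 -4 0 0 0;0 0 0 0 0 0 0",
)

```text
time_s: 9.62
eef_pos: [0.6037, 0.0799, 0.0476]
eef_rot: [0.0, 0.99, 0.142, 0.0]
wrist_force: [1.4, -0.2, 0.7]
opening: 0.122
grasp_force: 63.0
```

>>> servo_tool(
  commands="0 0 0 -4 0 0 0;0 0 0 -4 0 0 0;0 0 0 -3 0 0 0;0 0 0 0 0 0 0;0 0 0 0 0 0 0",
)

```text
time_s: 10.25
eef_pos: [0.593, 0.0767, 0.0475]
eef_rot: [0.0, 0.99, 0.142, 0.0]
wrist_force: [2.4, 0.5, 2.1]
opening: 0.127
grasp_force: 63.3
```

>>> servo_tool(
  commands="0 0 0 -3 0 0 0;0 0 0 -3 0 0 0;0 0 0 0 0 0 0;0 0 0 0 0 0 0",
)

```text
time_s: 10.75
eef_pos: [0.5876, 0.0752, 0.0476]
eef_rot: [0.0, 0.99, 0.142, 0.0]
wrist_force: [5.3, 0.8, 1.5]
opening: 0.123
grasp_force: 63.2
```

Run:
```python
from h import *
o,R=tool();c=calibration("wrist");i=camera("wrist");cv2.imwrite("pics/w4.png",cv2.resize(i[20:220,140:410],None,fx=2.9,fy=2.9,interpolation=cv2.INTER_CUBIC))
print(o["eef_pos"],o["wrist_force"],o["torque"])
```

```text
[0.58757879 0.07517073 0.04755079] [5.27321905 0.83962731 1.47895042] [ 0.25085516 -0.84226543 -0.0352842 ]
```

View pics/w4.png

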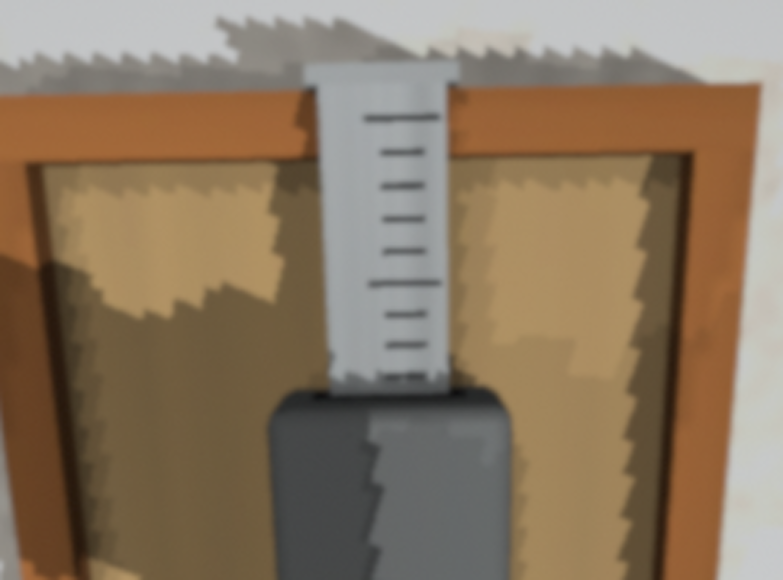

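The hook is caught: the tongue sits tight on the batten's outer face at crop (380,85), and the blade is drawn about 20 mm. I'll refine the stop estimate from the saved top picture.

Run:
```python
from h import *
from scipy.ndimage import map_coordinates as mc
g=cv2.cvtColor(cv2.imread("pics/top0.png"),cv2.COLOR_BGR2GRAY).astype(float);c=calibration("top")
a=np.radians(17.0);x=np.array([np.cos(a),np.sin(a),0]);y=np.array([-x[1],x[0],0])
E=np.array([.682,.1077,0])
def prof(ss,z,ts):
    return [np.mean([mc(g,[[p[1]],[p[0]]],order=1)[0] for t in ts for p in [proj(c,E+s*x+t*y+[0,0,z])]]) for s in ss]
for nm,ss,z,ts in [("edge",np.arange(-.012,.012,.002),.019,np.linspace(-.05,.05,21)),("stop",np.arange(-.22,-.155,.002),.028,np.linspace(-.015,.015,9))]:
    print(nm,[(round(s*1000),round(v)) for s,v in zip(ss,prof(ss,z,ts))])
```

```text
edge [(-12, 89), (-10, 82), (-8, 75), (-6, 73), (-4, 73), (-2, 74), (0, 75), (2, 76), (4, 81), (6, 90), (8, 104), (10, 118)]
stop [(-220, 110), (-218, 102), (-216, 95), (-214, 89), (-212, 80), (-210, 67), (-208, 51), (-206, 39), (-204, 32), (-202, 30), (-200, 30), (-198, 31), (-196, 31), (-194, 31), (-192, 31), (-190, 32), (-188, 35), (-186, 40), (-184, 48), (-182, 56), (-180, 68), (-178, 83), (-176, 94), (-174, 99), (-172, 101), (-170, 102), (-168, 101), (-166, 101), (-164, 101), (-162, 101), (-160, 101), (-158, 101), (-156, 100)]
```

>>> servo_tool(
  commands="0 0 0 -3 0 0 0;0 0 0 -3 0 0 0;0 0 0 -2 0 0 0;0 0 0 0 0 0 0;0 0 0 0 0 0 0",
)

```text
time_s: 11.42
eef_pos: [0.58, 0.073, 0.0475]
eef_rot: [0.0, 0.99, 0.142, 0.001]
wrist_force: [5.7, 0.5, 0.7]
opening: 0.122
grasp_force: 63.2
```

>>> servo_tool(
  commands="0 0 0 -2 0 0 0;0 0 0 -2 0 0 0;0 0 0 -2 0 0 0;0 0 0 0 0 0 0;0 0 0 0 0 0 0",
)

```text
time_s: 12.05
eef_pos: [0.5744, 0.0713, 0.0476]
eef_rot: [0.0, 0.99, 0.142, 0.001]
wrist_force: [5.9, 1.2, 0.7]
opening: 0.128
grasp_force: 63.1
```

>>> servo_tool(
  commands="0 0 0 -1 0 0 0;0 0 0 -1 0 0 0;0 0 0 0 0 0 0",
)

```text
time_s: 12.42
eef_pos: [0.5726, 0.0708, 0.0476]
eef_rot: [0.0, 0.99, 0.142, 0.001]
wrist_force: [6.8, 1.8, 0.6]
opening: 0.121
grasp_force: 63.1
```

>>> servo_tool(
  commands="0 0 0 -1 0 0 0;0 0 0 0 0 0 0;0 0 0 0 0 0 0",
)

```text
time_s: 12.8
eef_pos: [0.5717, 0.0705, 0.0476]
eef_rot: [0.0, 0.99, 0.142, 0.001]
wrist_force: [6.6, 2.5, -0.5]
opening: 0.12
grasp_force: 63.1
```

>>> servo_tool(
  commands="0 0 0 -1 0 0 0;0 0 0 0 0 0 0;0 0 0 0 0 0 0",
)

```text
time_s: 13.18
eef_pos: [0.5708, 0.0702, 0.0476]
eef_rot: [0.0, 0.99, 0.142, 0.001]
wrist_force: [6.4, 2.2, 0.4]
opening: 0.129
grasp_force: 63.1
```

>>> servo_tool(
  commands="0 0 0 -1 0 0 0;0 0 0 0 0 0 0;0 0 0 0 0 0 0",
)

```text
time_s: 13.55
eef_pos: [0.5698, 0.07, 0.0476]
eef_rot: [0.0, 0.99, 0.142, 0.001]
wrist_force: [6.2, 1.8, -0.5]
opening: 0.125
grasp_force: 63.1
```

>>> servo_tool(
  commands="0 0 0 -1 0 0 0;0 0 0 0 0 0 0;0 0 0 0 0 0 0",
)

```text
time_s: 13.92
eef_pos: [0.5689, 0.0697, 0.0476]
eef_rot: [0.0, 0.99, 0.142, 0.001]
wrist_force: [6.7, 2.1, -0.5]
opening: 0.124
grasp_force: 63.1
```

>>> servo_tool(
  commands="0 0 0 -1 0 0 0;0 0 0 0 0 0 0;0 0 0 0 0 0 0",
)

```text
time_s: 14.3
eef_pos: [0.568, 0.0694, 0.0476]
eef_rot: [0.0, 0.99, 0.142, 0.001]
wrist_force: [7.0, 1.2, 0.1]
opening: 0.128
grasp_force: 63.1
```

>>> servo_tool(
  commands="0 0 0 -1 0 0 0;0 0 0 0 0 0 0;0 0 0 0 0 0 0",
)

```text
time_s: 14.68
eef_pos: [0.567, 0.0691, 0.0476]
eef_rot: [0.0, 0.99, 0.142, 0.001]
wrist_force: [6.7, 1.4, -0.0]
opening: 0.124
grasp_force: 63.0
```

>>> servo_tool(
  commands="0 0 0 -1 0 0 0;0 0 0 0 0 0 0;0 0 0 0 0 0 0",
)

```text
time_s: 15.05
eef_pos: [0.5661, 0.0688, 0.0476]
eef_rot: [0.0, 0.99, 0.142, 0.001]
wrist_force: [7.1, 2.0, -0.1]
opening: 0.125
grasp_force: 63.0
```

>>> servo_tool(
  commands="0 0 0 -1 0 0 0;0 0 0 0 0 0 0;0 0 0 0 0 0 0",
)

```text
time_s: 15.42
eef_pos: [0.5651, 0.0686, 0.0475]
eef_rot: [0.0, 0.99, 0.142, 0.001]
wrist_force: [6.3, 1.4, 0.2]
opening: 0.127
grasp_force: 63.0
```

>>> servo_tool(
  commands="0 0 0 -1 0 0 0;0 0 0 0 0 0 0;0 0 0 0 0 0 0",
)

```text
time_s: 15.8
eef_pos: [0.5642, 0.0683, 0.0476]
eef_rot: [0.0, 0.99, 0.142, 0.001]
wrist_force: [6.8, 1.7, -0.8]
opening: 0.128
grasp_force: 63.0
```

>>> servo_tool(
  commands="0 0 0 -1 0 0 0;0 0 0 0 0 0 0;0 0 0 0 0 0 0",
)

```text
time_s: 16.18
eef_pos: [0.5632, 0.068, 0.0476]
eef_rot: [0.0, 0.99, 0.142, 0.001]
wrist_force: [7.0, 2.1, -0.6]
opening: 0.124
grasp_force: 63.0
```

>>> servo_tool(
  commands="0 0 0 -1 0 0 0;0 0 0 0 0 0 0;0 0 0 0 0 0 0",
)

```text
time_s: 16.55
eef_pos: [0.5623, 0.0677, 0.0476]
eef_rot: [0.0, 0.99, 0.142, 0.001]
wrist_force: [7.2, 3.0, -0.2]
opening: 0.129
grasp_force: 63.0
```

>>> servo_tool(
  commands="0 0 0 -1 0 0 0;0 0 0 0 0 0 0;0 0 0 0 0 0 0",
)

```text
time_s: 16.92
eef_pos: [0.5613, 0.0674, 0.0476]
eef_rot: [0.0, 0.99, 0.142, 0.001]
wrist_force: [8.0, 2.5, -0.5]
opening: 0.125
grasp_force: 63.0
```

>>> servo_tool(
  commands="0 0 0 -0.7 0 0 0;0 0 0 0 0 0 0;0 0 0 0 0 0 0",
)

```text
time_s: 17.3
eef_pos: [0.5607, 0.0673, 0.0476]
eef_rot: [0.0, 0.99, 0.142, 0.001]
wrist_force: [8.0, 2.6, -1.2]
opening: 0.125
grasp_force: 63.0
```

>>> servo_tool(
  commands="0 0 0 -0.7 0 0 0;0 0 0 0 0 0 0;0 0 0 0 0 0 0",
)

```text
time_s: 17.68
eef_pos: [0.56, 0.067, 0.0476]
eef_rot: [0.0, 0.99, 0.142, 0.001]
wrist_force: [7.3, 1.9, -0.6]
opening: 0.124
grasp_force: 63.0
```

>>> servo_tool(
  commands="0 0 0 -0.8 0 0 0;0 0 0 0 0 0 0;0 0 0 0 0 0 0",
)

```text
time_s: 18.05
eef_pos: [0.5593, 0.0668, 0.0476]
eef_rot: [0.0, 0.99, 0.142, 0.001]
wrist_force: [8.1, 2.0, -0.7]
opening: 0.122
grasp_force: 63.0
```

>>> servo_tool(
  commands="0 0 0 -0.8 0 0 0;0 0 0 0 0 0 0;0 0 0 0 0 0 0",
)

```text
time_s: 18.42
eef_pos: [0.5585, 0.0666, 0.0476]
eef_rot: [0.0, 0.99, 0.142, 0.001]
wrist_force: [8.4, 2.7, 0.1]
opening: 0.13
grasp_force: 63.0
```

Run:
```python
from h import *
a=camera("scene")[140:250,210:370];b=camera("top")[170:290,195:305]
a=cv2.resize(a,(560,385),interpolation=cv2.INTER_CUBIC)
cv2.imwrite("pics/s5.png",a)
o,R=tool();print(o["wrist_force"],o["torque"])
c=calibration("scene");x=np.array([.956,.292,0]);y=np.array([-.292,.956,0]);E=np.array([.682,.1077,0])
for s in (-.18,-.185,-.19):
  for t in(-.05,.05):print(s,t,((proj(c,E+s*x+t*y+[0,0,.028])-[210,140])*3.5).round(1))
```

```text
[ 7.53775363  1.97293227 -0.86530405] [ 0.38019462 -1.28436189 -0.0800014 ]
-0.18 -0.05 [155.8 201.6]
-0.18 0.05 [226.2 107.3]
-0.185 -0.05 [149.4 198.9]
-0.185 0.05 [220.  104.9]
-0.19 -0.05 [143.  196.3]
-0.19 0.05 [213.8 102.4]
```

View pics/s5.png

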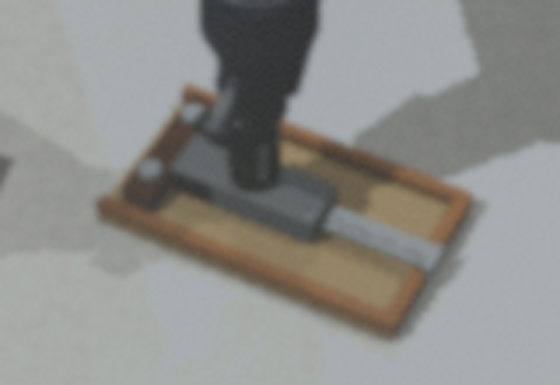

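The scene crop shows the case back within a couple of mm of the dark stop, around crop (175,165), with the blade out and hooked at (435,260).

>>> servo_tool(
  commands="0 0 0 -0.8 0 0 0;0 0 0 0 0 0 0;0 0 0 0 0 0 0",
)

```text
time_s: 18.9
eef_pos: [0.5584, 0.0666, 0.0476]
eef_rot: [-0.0, 0.99, 0.142, 0.002]
wrist_force: [9.9, 3.3, -3.5]
opening: 0.129
grasp_force: 62.6
```

>>> servo_tool(
  commands="0 0 0 -0.6 0 0 0;0 0 0 0 0 0 0;0 0 0 0 0 0 0",
)

```text
time_s: 19.27
eef_pos: [0.5583, 0.0665, 0.0477]
eef_rot: [-0.0, 0.99, 0.142, 0.003]
wrist_force: [12.1, 3.8, -5.0]
opening: 0.124
grasp_force: 62.4
```

>>> servo_tool(
  commands="0 0 0 -0.5 0 0.5 0;0 0 0 0 0 0 0;0 0 0 0 0 0 0",
)

```text
time_s: 19.65
eef_pos: [0.5583, 0.0665, 0.0476]
eef_rot: [-0.0, 0.99, 0.142, 0.003]
wrist_force: [11.7, 5.2, -1.9]
opening: 0.124
grasp_force: 62.7
```

>>> servo_tool(
  commands="0 0 0 -0.6 0 0 0;0 0 0 0 0 0 0;0 0 0 0 0 0 0;0 0 0 0 0 0 0",
)

```text
time_s: 20.15
eef_pos: [0.5583, 0.0665, 0.0477]
eef_rot: [-0.0, 0.99, 0.142, 0.004]
wrist_force: [13.8, 4.9, -4.2]
opening: 0.127
grasp_force: 62.5
```

>>> servo_tool(
  commands="0 0 0.08 0 0 0 0;0 0 0.08 0 0 0 0;0 0 0.08 0 0 0 0;0 0 0.08 0 0 0 0;0 0 0 0 0 0 0",
)

```text
time_s: 20.78
eef_pos: [0.5584, 0.0658, 0.0477]
eef_rot: [-0.0, 1.0, -0.018, 0.004]
wrist_force: [14.6, 1.9, -4.7]
opening: 0.126
grasp_force: 62.4
```

```bash
cat > s.py <<'E'
from h import *
o,R=tool();x=np.array([.956,.292,0]);y=np.array([-.292,.956,0])
f=o["wrist_force"];p=o["eef_pos"]-[.5583,.0665,.0477]
print("yaw",np.arctan2(R[1,0],R[0,0]).round(3),"F",(x@f).round(1),(y@f).round(1),f[2].round(1),"dp mm",(x@p*1e3).round(2),(y@p*1e3).round(2),(p[2]*1e3).round(2),"tz",o["torque"].round(2),"q6",o["q"][5].round(2))
E
python3 s.py
```

```text
yaw -0.035 F 14.5 -2.4 -4.7 dp mm -0.13 -0.72 0.04 tz [ 0.42 -2.32 -0.08] q6 1.51
```

>>> servo_tool(
  commands="0 0 0.08 0 0 0 0;0 0 0.08 0 0 0 0;0 0 0.08 0 0 0 0;0 0 0.08 0 0 0 0;0 0 0 0 0 0 0",
)

```text
time_s: 21.4
eef_pos: [0.5582, 0.0652, 0.0478]
eef_rot: [-0.0, 0.984, -0.177, 0.003]
wrist_force: [12.8, -0.4, -3.8]
opening: 0.127
grasp_force: 62.5
```

```bash
python3 s.py
```

```text
yaw -0.355 F 12.1 -4.2 -3.8 dp mm -0.45 -1.21 0.07 tz [-0.03 -2.19 -0.1 ] q6 1.83
```

>>> servo_tool(
  commands="0 0 0 0.1 0.7 0 0;0 0 0.08 0 0 0 0;0 0 0.08 0 0 0 0;0 0 0.08 0 0 0 0;0 0 0.08 0 0 0 0",
)

```text
time_s: 22.02
eef_pos: [0.5578, 0.0648, 0.0477]
eef_rot: [-0.001, 0.943, -0.332, 0.003]
wrist_force: [11.8, 1.6, -2.7]
opening: 0.126
grasp_force: 62.6
```

```bash
python3 s.py
```

```text
yaw -0.677 F 11.8 -1.9 -2.7 dp mm -0.99 -1.44 0.0 tz [ 0.15 -2.05  0.1 ] q6 2.15
```

>>> servo_tool(
  commands="0 0 0 0.1 0.5 0 0;0 0 0.08 0 0 0 0;0 0 0.08 0 0 0 0;0 0 0.08 0 0 0 0;0 0 0 0 0 0 0",
)

```text
time_s: 22.65
eef_pos: [0.5573, 0.0646, 0.0477]
eef_rot: [-0.001, 0.897, -0.442, 0.003]
wrist_force: [11.1, 2.4, -2.4]
opening: 0.125
grasp_force: 62.7
```

```bash
python3 s.py
```

```text
yaw -0.915 F 11.3 -0.9 -2.4 dp mm -1.49 -1.52 -0.04 tz [ 0.32 -2.03 -0.03] q6 2.39
```

>>> servo_tool(
  commands="0 0 0.05 0 0 0 0;0 0 0.03 0 0 0 0;0 0 0 0 0 0 0;0 0 0 0 0 0 0",
)

```text
time_s: 23.15
eef_pos: [0.5574, 0.0645, 0.0478]
eef_rot: [-0.001, 0.879, -0.476, 0.003]
wrist_force: [11.1, 2.1, -0.7]
opening: 0.126
grasp_force: 63.0
```

```bash
python3 s.py
```

```text
yaw -0.993 F 11.2 -1.2 -0.7 dp mm -1.45 -1.6 0.15 tz [ 0.34 -1.91  0.51] q6 2.47
```

>>> servo_tool(
  commands="0 0 -0.03 0.3 -1 0 0;0 0 0 0 0 0 0;0 0 0 0 0 0 0",
)

```text
time_s: 23.52
eef_pos: [0.5575, 0.0647, 0.0477]
eef_rot: [-0.001, 0.886, -0.463, 0.002]
wrist_force: [7.1, 0.8, 1.8]
opening: 0.124
grasp_force: 63.2
```

```bash
python3 s.py
```

```text
yaw -0.964 F 7.1 -1.3 1.8 dp mm -1.27 -1.47 -0.02 tz [ 0.21 -1.41  0.11] q6 2.44
```

>>> servo_tool(
  commands="0 0 0 0.3 -1 0 0;0 0 0 0 0 0 0;0 0 0 0 0 0 0.25;0 0 0 0 0 0 0.4;0 0 0 0 0 0 0.5",
)

```text
time_s: 24.15
eef_pos: [0.5555, 0.0653, 0.046]
eef_rot: [0.0, 0.886, -0.464, -0.001]
wrist_force: [-0.7, -0.2, -0.6]
opening: 0.496
grasp_force: 0.0
```

>>> servo_tool(
  commands="0 0 0 0 0 0 0.5;0 0 0 0 0 -5 0.5;0 0 0 0 0 -15 0.5;0 0 0 0 0 -30 0.5;0 0 0 0 0 -40 0.5",
)

```text
time_s: 24.78
eef_pos: [0.5561, 0.0652, 0.138]
eef_rot: [0.0, 0.886, -0.464, -0.001]
wrist_force: [0.5, -0.4, -0.2]
opening: 0.505
grasp_force: 0.0
```

>>> servo_tool(
  commands="0 0 0 0 0 -40 0.5;0 0 0 0 0 -20 0.5;0 0 0 0 0 0 0.5;0 0 0 0 0 0 0.5",
)

```text
time_s: 25.28
eef_pos: [0.5561, 0.0652, 0.1962]
eef_rot: [0.0, 0.886, -0.464, -0.0]
wrist_force: [-0.6, 0.2, 0.2]
opening: 0.499
grasp_force: 0.0
```

```bash
python3 s.py
python3 - <<'E'
from h import *
c=calibration("wrist");cv2.imwrite("pics/w6.png",camera("wrist"))
E
```

```text
yaw -0.964 F -0.5 0.4 0.2 dp mm -2.47 -0.55 148.53 tz [-0.05 -0.03 -0.02] q6 2.44
```

View pics/w6.png

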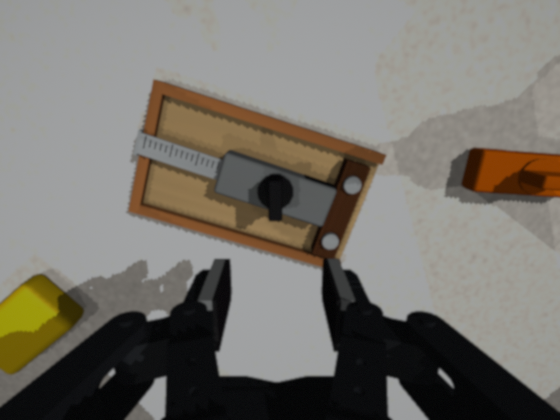

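The ruler lies square in the frame. Its back is flush to the stop at about (330,205), the hook is over the far edge at (137,146), and the knob is turned across the case. The arm is clear and nothing else was touched.

```bash
python3 -c "
from bench import *
print(hand_in())"
```

```text
the job is handed in; nothing more can be done
None
```

I've handed the job in; it gave no verdict. The last picture shows the ruler hooked over the far batten and its back flush to the stop. I turned the knob to its end stop, and the gripper has let go and is clear.

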